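# Press a pellet, then free the sagging guard bolt and hold the gate ajar

### The job

Press the sample pellet: pull the sprung lever of the bench press all the way down to its stop, then ease it slowly back up to rest without letting it snap. Then open the press's yellow guard gate: its bolt has sagged behind the bent lip of the keeper, so lift the bolt by its red knob while drawing it clear, without forcing it, and swing the gate about a hand's width (90 mm) open towards the robot. The gate is sprung to close, so finish while still holding it ajar and still; leave the other things on the bench where they are.

Things in the scene. Friction and masses are not known exactly. Their poses are not given: they have to be found in the camera images.
- press: Cream and blue bench pellet press, 240 x 300 mm, bay roof 167 mm high, blue head to 229 mm; fixed. Origin: centre of its underside, on the bench. Its -x is its front, facing the robot (yawed up to 0.15 rad), z up; +y is the robot's left. The gate closes the bay in front; the lever stands on its +y side.
- lever_handle (a point): Centre of the free length of the lever's orange round handle bar (18 mm diameter, along the press's y; the arm joins 50 mm to the -y side, 37 mm runs free to the +y side). Moves with the lever. Pinch it from above with the fingers closing along the press's x (it turns between the pads), or push it down.
- lever_pivot (a point): Fixed point on the lever's axis, level with the handle's centre in y, 190 mm above the bench. The handle swings round it in a vertical plane (the press's x-z) at 150 mm radius; the axis lies along the press's y.
- lever (a joint): Lever angle, rad: 0 at rest (arm 65 deg above level, leaning to the press's front, handle 326 mm above the bench); grows as the handle goes forward (press -x) and down to the stop at 0.90 (handle 225 mm up, 146 mm ahead of the pivot). Sprung back: about 4 N at the handle at rest, 9 N at the stop. Let go there it snaps up at about 3 rad/s; easing is well below 1.5 rad/s.
- gate (a joint): Guard gate angle, rad: 0 shut, grows as the free (-y) edge swings towards the robot (press -x), up to 0.90. A spring shuts it: about 4 to 6 N at the knob. 0.43 rad is 90 mm at the free edge.
- gate_hinge (a point): Point on the gate's upright hinge axis at its +y edge, 205 mm above the bench (level with the sunken knob's grip centre). The gate (yellow frame with a clear pane, 16 mm thick, 216 mm wide, top edge 158 mm above the bench) swings round it; seen from above it turns clockwise as it opens.
- gate_edge (a point): Top of the gate's free edge, 216 mm from the hinge axis, 158 mm above the bench. Moves with the gate.
- bolt_knob (a point): Grip centre of the bolt's upright red knob, a 16 mm round stem, top 25 mm above this point; 205 mm above the bench when sunk; nothing within 60 mm rises above 180 mm. It stands on the bolt rod (12 mm, along the press's y, 55 mm lower), 25 mm in front of the gate's mid-plane, 180 mm along the gate from the hinge when shot. Carried by the gate; pinch from above.
- bolt (a joint): Draw of the bolt along the gate, m: 0 fully shot (starts at 0 to 0.004), grows as the knob is pulled towards the hinge (the press's +y while the gate is shut) up to 0.045. Its end is clear of the keeper from 0.030; slides with about 1 N of friction and stays where left. Unless lifted, its downturned nose catches the keeper's bent lip at a draw of about 12 mm.
- bolt_lift (a joint): Lift of the bolt in its worn tall guides, m: 0 sunk (it falls back there by its 2.5 N weight), up to 0.014. The nose clears the lip from about 0.009; keep it lifted until the draw passes about 0.036.
- keeper: Brass keeper on the fixed post at the gate's free edge, an open-topped pocket 36 mm long. Origin: top of its bent lip (8 mm thick), 140 mm above the bench; the bolt's nose hangs behind the lip (on the -y side), reaching 8 mm below its top. Pulling or prying the bolt against it with more than about 40 N counts as forcing.
- beaker: Bystander, leave alone: glass beaker, 70 mm wide, 90 mm high, loose on the bench; origin under its centre.
- powder_jar: Bystander, leave alone: amber jar with black cap, 60 mm wide, 85 mm high, loose on the bench; origin under its centre.
- die_sleeve: Bystander, leave alone: steel ring, 56 mm wide, 35 mm high, loose on the bench; origin under its centre.
- petri_dish: Bystander, leave alone: clear round dish, 90 mm wide, 16 mm high, loose on the bench; origin under its centre.
- spatula: Bystander, leave alone: metal spatula lying flat, 170 mm long, loose on the bench; origin under its centre.
- pencil: Bystander, leave alone: wooden pencil, 170 mm long, loose on the bench; origin under its centre.
- pellet_tray: Bystander, leave alone: white compartment tray, 120 x 90 x 20 mm, loose on the bench; origin under its centre.

How it is judged:
By the outcome, as a careful person would: the job done as asked, in the order asked, and still so for the second after the job is handed in, while the arm keeps its last pose, push and grip.
It also fails if it takes over 56 s, if anything falls off the work surface, if the arm or the gripper's body presses on something with over 40 N, if the wrist force passes 120 N, or if a joint passes its speed limit or range.

### The arm

A 6-joint arm with a two-finger parallel gripper is mounted at the origin on the work surface. World frame = base frame: x ahead of the robot, y to its left, z up, the work surface at z = 0. Lengths are in m, angles in rad, forces in N, time in s.
With the tool pointing down it reaches from about 0.35 to 0.975 m from the base axis. Payload 4.9 kg.
Tool frame: the origin (TCP) lies midway between the tips of the shut fingers; the grasp point (between the pads) lies 19 mm behind it; z points along the fingers, y is the direction in which the jaws open and shut (so a half turn about z gives the same grasp; the last joint's range is limited). The gripper opens to 85 mm and grips with 20 to 120 N. Pads are 22 mm wide; open, the fingers measure 114 mm over their backs; the gripper's body (76 mm by 85 mm) begins 54 mm behind the grasp point. The pads swing forward as they close: fully open they stand 13 mm farther back than shut.
Start: joints at [1.154, 0.053, 1.613, -0, 1.476, -0.119], TCP at [0.183, 0.597, 0.231] pointing down, gripper open.
Joint ranges: [-3.01, 3.01], [-1.01, 2.22], [0.06, 2.58], [-1.02, 4.17], [0.09, 2.62], [-3.14, 3.14]. Speed limits (rad/s): [2.57, 2.57, 3.14, 3.14, 3.14, 3.14].

### API

Orientations are given as a rotation vector (axis times angle).
In Python, from station import ctrl gives the robot as it stands.
- The arm moves only by the tool apply_moves, never from a script. Its argument "rows" is a list of rows, each a list of 6 numbers: the shift along the tool's x, y, z in cm, then the turn, a rotation vector about the tool's x, y, z in units of 5 degrees (1.0 is 5 degrees). In form: [[x, y, z, rx, ry, rz], ...]. A call has 1 to 20 rows; each row is the pose to reach, as a shift and turn from the pose measured when the call began, along the tool's axes at that moment; what a row does not reach only later rows make up. A row lasts 1/10 s, in which the tool goes at most 50 mm and 8.59 degrees, less where a joint would pass 70% of its speed; a pose out of reach is approached as far as the arm can. A call with a gripper value outside its range is refused whole. "grip" is the closure, from 0 (fully open) to 1 (shut), set as the call begins (left out, the last holds). The fingers move at their own pace and stop on an object; "squeeze" is the grip in N (left out, the last holds). Time passes only in rows, so rows that repeat a pose let the fingers close. It gives the time, the measured TCP pose, the force and the opening at its end, in the units of the state.
- ctrl.get_obs(): the state, without advancing time (a new reading comes with each control period).
- ctrl.get_image(name): name is "scene" or "side" or "wrist"; returns a dict with "color" (420x560x3 uint8, blue, green, red), "mtx" (3x3 intrinsics, pixels), "rvec" (rotation vector, rad) and "tvec" (3), from world to camera coordinates, as OpenCV has them. Camera axes: x right, y down, z forward; pixel columns grow to the right and rows downward; lengths in m; the calibration is good to about 2 mm. A picture is of the moment at which its call begins. There is no depth.
- ctrl.finish_job(): hands the job in, once; it reports no verdict.
The state is a dict: "t": time; "q": joint angles; "dq": joint speeds; "effort": joint torques, N m; "tool_pos": TCP position; "tool_rot": TCP orientation; "contact_force": force on the tool from outside, world axes, zero at the start; "wrist_torque": the same for the moment, N m; "opening": finger opening in m.
Only numpy, scipy, OpenCV 4.12 (cv2) and the standard library are available. Lean on these libraries where they do the work, as an engineer would, in place of code of your own. Each camera call takes 0.05 s, during which the arm holds its last target.

## Working session

There is one attempt and no reset: what is moved stays moved. The work goes in short steps, Python scripts to look and compute and a tool call to move; the robot and the scene stay as the last step left them, time stands still between calls to the robot, and variables do not carry over. Pictures are saved under pics/ and viewed, and the job is handed in when it is done.

Besides the shell and the picture viewer there is one more tool, called after "Call:" by a JSON object that holds its "op" and its "data", one argument or row to a line. apply_moves: Moves the arm, as the interface text tells. Its arguments: {"type":"object","properties":{"rows":{"type":"array","items":{"type":"array","items":{"type":"number"}}},"grip":{"type":"number"},"squeeze":{"type":"number"}},"required":["rows"]}

```bash
ls; mkdir -p pics; python3 - <<'E'
from station import ctrl
import cv2
for n in ("scene","side","wrist"):
    im=ctrl.get_image(n); cv2.imwrite(f"pics/a_{n}.png",im["color"])
    R=cv2.Rodrigues(im["rvec"])[0]; print(n,im["mtx"].round(1).tolist(),(-R.T@im["tvec"].ravel()).round(3),R[2].round(2))
o=ctrl.get_obs();print(o)
E
```

```text
pics
scene [[432.5, 0.0, 280.6], [0.0, 432.5, 210.1], [0.0, 0.0, 1.0]] [ 1.331 -0.035  1.165] [-0.65  0.03 -0.76]
side [[411.0, 0.0, 280.8], [0.0, 411.0, 204.5], [0.0, 0.0, 1.0]] [ 0.119 -1.144  1.084] [ 0.25  0.78 -0.58]
wrist [[357.0, 0.0, 279.2], [0.0, 357.0, 205.6], [0.0, 0.0, 1.0]] [0.113 0.62  0.373] [ 0.28 -0.09 -0.96]
{'t': 0.15, 'q': array([ 1.15399278e+00,  5.32391959e-02,  1.61396209e+00,  1.89048545e-05,
        1.47600351e+00, -1.19011968e-01]), 'dq': array([ 8.58801029e-04, -2.22237207e-03, -3.57532528e-03,  8.88302770e-05,
       -3.93463476e-04,  5.94535060e-04]), 'effort': array([ 3.55667671e-04, -3.94236445e+01, -3.70724523e+01, -1.07032292e-04,
        4.67581369e-03, -7.25042554e-06]), 'tool_pos': array([0.18318721, 0.59704957, 0.23033423]), 'tool_rot': array([-4.65980093e-01, -3.10639112e+00,  2.43384065e-03]), 'contact_force': array([-0.0322301 ,  0.79042964,  0.01740101]), 'wrist_torque': array([-0.00014701,  0.02186794,  0.01487994]), 'opening': 0.0853221648599133}
```

View pics/a_scene.png

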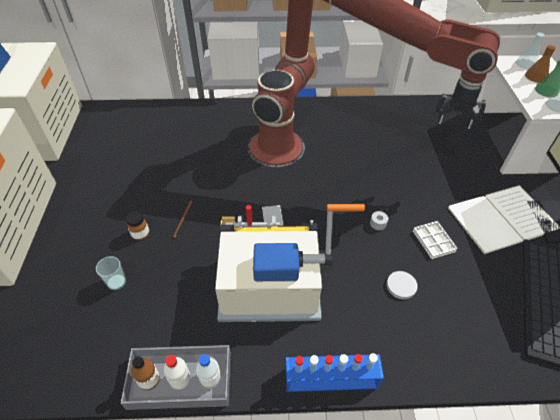

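View pics/a_side.png

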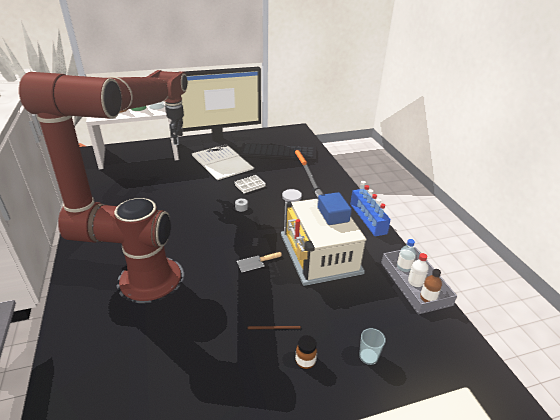

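View pics/a_wrist.png

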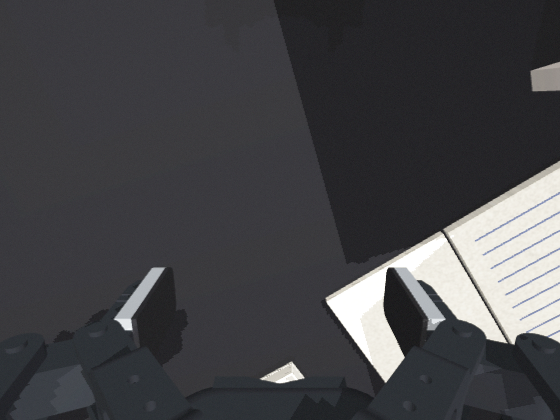

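Scene view: orange handle at about (345,208), red knob (249,215), press at (270,270). Side view: handle (301,158), knob (297,230). Next I'll zoom in and triangulate.

```bash
cat > h.py <<'E'
from station import ctrl
import cv2, numpy as np
from scipy.spatial.transform import Rotation as Ro
def P(im):
    R=cv2.Rodrigues(im["rvec"])[0]; return im["mtx"]@np.c_[R,np.ravel(im["tvec"])]
def tri(a,pa,b,pb):
    X=cv2.triangulatePoints(P(a),P(b),np.array(pa,float).reshape(2,1),np.array(pb,float).reshape(2,1)).ravel(); X=X[:3]/X[3]
    e=[np.linalg.norm(proj(i,X)-p) for i,p in((a,pa),(b,pb))]
    return X,np.round(e,1)
def proj(im,X):
    x=P(im)@np.append(X,1); return x[:2]/x[2]
def plane(im,p,z):
    R=cv2.Rodrigues(im["rvec"])[0]; c=-R.T@np.ravel(im["tvec"]); d=R.T@np.linalg.inv(im["mtx"])@np.array([p[0],p[1],1.])
    return c+d*(z-c[2])/d[2]
def mask(im,h0,h1,s,v,roi):
    hsv=cv2.cvtColor(im["color"],cv2.COLOR_BGR2HSV); m=cv2.inRange(hsv,(h0,s,v),(h1,255,255))
    r=np.zeros_like(m); x0,y0,x1,y1=roi; r[y0:y1,x0:x1]=m[y0:y1,x0:x1]; return r
def blob(m):
    n,l,st,c=cv2.connectedComponentsWithStats(m); i=1+np.argmax(st[1:,4]); return (l==i).astype(np.uint8),st[i],c[i]
E
python3 - <<'E'
from h import *
S=ctrl.get_image("scene");D=ctrl.get_image("side")
import pickle;pickle.dump((S,D),open("a.pkl","wb"))
def ends(m):
    y,x=np.nonzero(m);p=np.c_[x,y].astype(float);c=p.mean(0);u=np.linalg.svd(p-c,full_matrices=False)[2][0];t=(p-c)@u
    return c+u*(t.min()),c+u*t.max(),c
for n,im,roi in(("s",S,(315,195,380,225)),("d",D,(285,140,315,175))):
    m,st,c=blob(mask(im,5,18,150,120,roi)); print(n,"orange",st,[e.round(1) for e in ends(m)])
for n,im,roi in(("s",S,(235,195,265,235)),("d",D,(285,210,310,245))):
    hsv=cv2.cvtColor(im["color"],cv2.COLOR_BGR2HSV)
    m=mask(im,0,6,140,60,roi)|mask(im,174,180,140,60,roi); m,st,c=blob(m); print(n,"red",st,[e.round(1) for e in ends(m)])
a=S["color"][190:330,200:380];cv2.imwrite("pics/b_s.png",cv2.resize(a,None,fx=4,fy=4,interpolation=cv2.INTER_CUBIC))
a=D["color"][140:290,230:390];cv2.imwrite("pics/b_d.png",cv2.resize(a,None,fx=4,fy=4,interpolation=cv2.INTER_CUBIC))
E
```

```text
s orange [327 204  38   7 264] [array([327., 207.]), array([364., 207.]), array([345.5, 207. ])]
d orange [295 150  12  15  80] [array([295.8, 150.1]), array([304.9, 164.1]), array([300.4, 157.1])]
s red [245 205   7  21 113] [array([248. , 204.9]), array([249.3, 225. ]), array([248.6, 214. ])]
d red [295 219   5  20  64] [array([297.7, 219. ]), array([296.2, 238.1]), array([297. , 227.8])]
```

View pics/b_s.png

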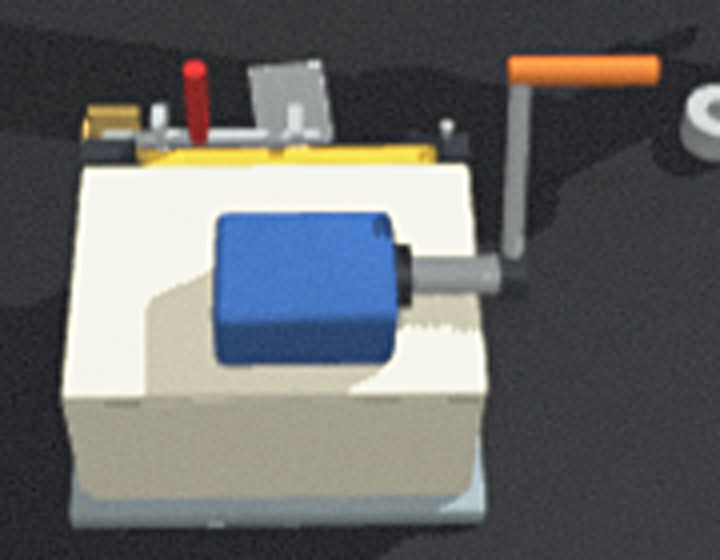

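View pics/b_d.png

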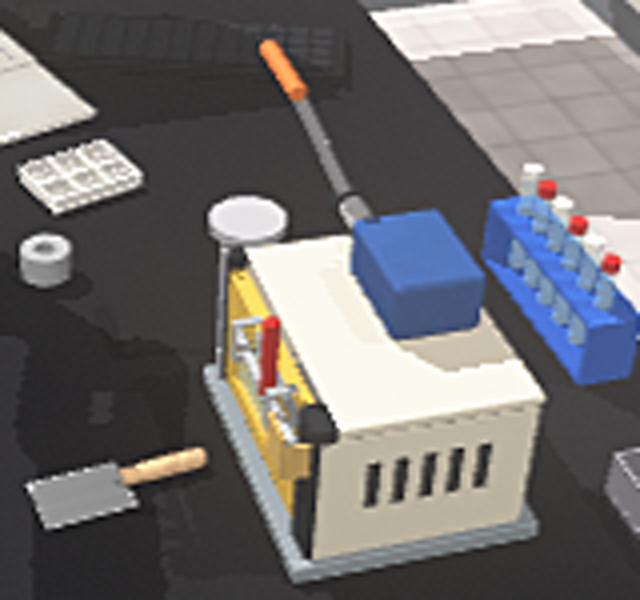

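```bash
python3 - <<'E'
from h import *
import pickle;S,D=pickle.load(open("a.pkl","rb"))
s=lambda x,y:(200+x/4-.4,190+y/4-.4)
d=lambda x,y:(230+x/4-.4,140+y/4-.4)
def T(n,a,b): print(n,*[np.round(v,4).tolist() for v in tri(S,s(*a),D,d(*b))])
print("handle c",tri(S,(345.5,207),D,(300.4,157.1)))
T("h+",(658,70),(267,44));T("h-",(511,70),(300,94))
T("knob top",(195,64),(271,320));T("knob bot",(199,138),(267,390))
T("roof F-y",(82,168),(326,434));T("roof F+y",(470,166),(245,247))
T("roof B-y",(66,396),(545,397))
for n,p in(("F-y",(82,168)),("F+y",(470,166)),("B-y",(66,396)),("B+y",(486,396))): print("roof167",n,plane(S,s(*p),.167).round(4))
for n,p in(("F-y",(326,434)),("F+y",(245,247)),("B-y",(545,397))): print("roof167 side",n,plane(D,d(*p),.167).round(4))
for n,p in(("B-y",(70,524)),("B+y",(484,520))): print("base",n,plane(S,s(*p),.0).round(4))
for n,p in(("F-y",(298,578)),("F+y",(206,372)),("B-y",(534,532))): print("base side",n,plane(D,d(*p),.0).round(4))
E
```

```text
handle c (array([0.61244865, 0.16142916, 0.32687228]), array([0.7, 0.5]))
h+ [0.6137, 0.2099, 0.3284] [0.1, 0.1]
h- [0.6122, 0.1144, 0.327] [1.0, 0.8]
knob top [0.5176, -0.0934, 0.2323] [0.7, 0.7]
knob bot [0.5194, -0.0933, 0.1523] [0.1, 0.1]
roof F-y [0.5477, -0.1756, 0.1604] [1.3, 1.2]
roof F+y [0.5628, 0.105, 0.1658] [0.2, 0.2]
roof B-y [0.7451, -0.1786, 0.1644] [0.7, 0.6]
roof167 F-y [ 0.5564 -0.1769  0.167 ]
roof167 F+y [0.5631 0.1053 0.167 ]
roof167 B-y [ 0.7451 -0.177   0.167 ]
roof167 B+y [0.7538 0.0986 0.167 ]
roof167 side F-y [ 0.5427 -0.1781  0.167 ]
roof167 side F+y [0.5625 0.1024 0.167 ]
roof167 side B-y [ 0.7443 -0.1833  0.167 ]
base B-y [ 0.7532 -0.1913  0.    ]
base B+y [0.7597 0.1096 0.    ]
base side F-y [ 0.5273 -0.1791  0.    ]
base side F+y [0.5329 0.1226 0.    ]
base side B-y [ 0.7592 -0.1835  0.    ]
```

```bash
cat >> h.py <<'E'
def rows(wps):
    """wps: list of (x,y,z,yaw of tool y); prints shift in cm in tool axes, turn in 5deg units"""
    o=ctrl.get_obs(); R=Ro.from_rotvec(o["tool_rot"])
    for x,y,z,w in wps:
        ty=np.array([np.cos(w),np.sin(w),0]); tz=np.array([0,0,-1.]); tx=np.cross(ty,tz)
        Rt=Ro.from_matrix(np.c_[tx,ty,tz])
        print((R.inv().apply(np.array([x,y,z])-o["tool_pos"])*100).round(2).tolist(), np.round(np.degrees((R.inv()*Rt).as_rotvec())/5,2).tolist())
def st():
    o=ctrl.get_obs(); R=Ro.from_rotvec(o["tool_rot"]).as_matrix(); print("t",o["t"],"tcp",o["tool_pos"].round(4),"ty",R[:,1].round(3),"tz",R[:,2].round(3),"F",o["contact_force"].round(1),"op",round(o["opening"],4),"q",o["q"].round(2))
E
python3 - <<'E'
from h import *
st(); rows([(.6135,.175,.40,-.022)])
E
```

```text
t 0.25 tcp [0.1832 0.5972 0.2307] ty [ 0.293  0.956 -0.001] tz [-0.    -0.001 -1.   ] F [-0.2  0.9 -0. ] op 0.0852 q [ 1.15  0.05  1.61 -0.    1.48 -0.12]
[-53.52, -27.76, -16.91] [-0.01, 0.01, 14.84]
```

Call:
{"op": "apply_moves", "data": {
  "rows": [
    [-3,-1,-5,0,0,1.5],
    [-53.5,-27.8,-17,0,0,14.8],
    [-53.5,-27.8,-17,0,0,14.8],
    [-53.5,-27.8,-17,0,0,14.8],
    [-53.5,-27.8,-17,0,0,14.8],
    [-53.5,-27.8,-17,0,0,14.8],
    [-53.5,-27.8,-17,0,0,14.8],
    [-53.5,-27.8,-17,0,0,14.8],
    [-53.5,-27.8,-17,0,0,14.8],
    [-53.5,-27.8,-17,0,0,14.8],
    [-53.5,-27.8,-17,0,0,14.8],
    [-53.5,-27.8,-17,0,0,14.8],
    [-53.5,-27.8,-17,0,0,14.8],
    [-53.5,-27.8,-17,0,0,14.8],
    [-53.5,-27.8,-17,0,0,14.8],
    [-53.5,-27.8,-17,0,0,14.8]
  ],
  "grip": 0
}}

```text
t: 1.85
tool_pos: [0.6125, 0.1754, 0.4005]
tool_rot: [-2.241, -2.202, 0.002]
contact_force: [0.6, 0.1, -0.2]
opening: 0.0857
```

```bash
python3 - <<'E'
from h import *
st(); rows([(.6135,.175,.40,-.022),(.6135,.175,.307,-.022)])
for n in("wrist","side"):
    im=ctrl.get_image(n);cv2.imwrite(f"pics/c_{n}.png",im["color"])
    print(n,proj(im,np.array([.6135,.172,.326])),proj(im,np.array([.6135,.21,.326])))
E
```

```text
t 1.85 tcp [0.6125 0.1754 0.4005] ty [ 1.    -0.018 -0.001] tz [-0.001 -0.001 -1.   ] F [ 0.6  0.1 -0.2] op 0.0857 q [ 0.16  0.04  1.35 -0.    1.75  0.18]
[-0.04, 0.1, 0.05] [-0.02, 0.01, 0.05]
[-0.03, 0.11, 9.35] [-0.02, 0.01, 0.05]
wrist [280.96802688 224.20079807] [279.90542813 165.93807706]
side [299.37373148 155.5832389 ] [296.21559421 151.08347437]
```

View pics/c_wrist.png

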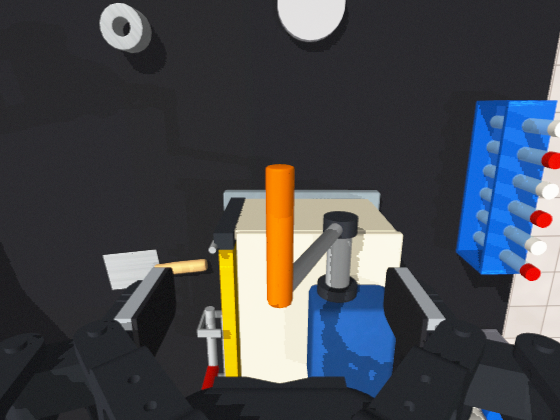

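View pics/c_side.png

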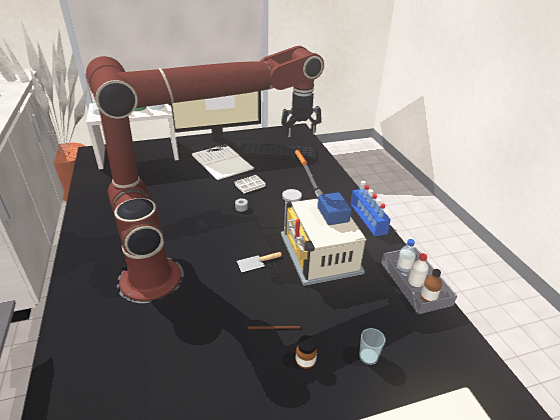

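Call:
{"op": "apply_moves", "data": {
  "rows": [
    [0,0.1,4,0,0,0],
    [0,0.1,7,0,0,0],
    [0,0.1,8.6,0,0,0],
    [0,0.1,9.4,0,0,0],
    [0,0.1,9.4,0,0,0]
  ]
}}

```text
t: 2.45
tool_pos: [0.6127, 0.1761, 0.3061]
tool_rot: [-2.239, -2.203, 0.003]
contact_force: [0.1, 0.1, 0.1]
opening: 0.0856
```

Call:
{"op": "apply_moves", "data": {
  "rows": [
    [0,0,0,0,0,0],
    [0,0,0,0,0,0],
    [0,0,0,0,0,0],
    [0,0,0,0,0,0],
    [0,0,0,0,0,0],
    [0,0,0,0,0,0],
    [0,0,0,0,0,0],
    [0,0,0,0,0,0]
  ],
  "grip": 1,
  "squeeze": 40
}}

```text
t: 3.25
tool_pos: [0.6126, 0.1761, 0.3069]
tool_rot: [-2.239, -2.203, 0.003]
contact_force: [-3.9, 0.1, 4.8]
opening: 0.0168
```

```bash
python3 - <<'E'
from h import *
st(); im=ctrl.get_image("wrist");cv2.imwrite("pics/d.png",im["color"])
o=ctrl.get_obs();p=o["tool_pos"]
# arc relative to measured grasp
e0=np.radians(65)
for th in np.arange(0,.93,.06):
    e=e0-th; dx=-.15*(np.cos(e)-np.cos(e0)); dz=.15*(np.sin(e)-np.sin(e0)); print(round(th,2),(dx*100).round(2),(-dz*100).round(2))
E
```

```text
t 3.25 tcp [0.6126 0.1761 0.3069] ty [ 1.    -0.016 -0.002] tz [-0.002 -0.001 -1.   ] F [-3.9  0.1  4.8] op 0.0168 q [ 0.16  0.05  1.49 -0.    1.6   0.18]
0.0 -0.0 -0.0
0.06 -0.8 0.4
0.12 -1.58 0.86
0.18 -2.33 1.35
0.24 -3.05 1.9
0.3 -3.73 2.48
0.36 -4.38 3.1
0.42 -4.99 3.77
0.48 -5.56 4.46
0.54 -6.09 5.19
0.6 -6.57 5.95
0.66 -7.0 6.74
0.72 -7.39 7.55
0.78 -7.73 8.39
0.84 -8.02 9.24
0.9 -8.25 10.11
```

View pics/d.png

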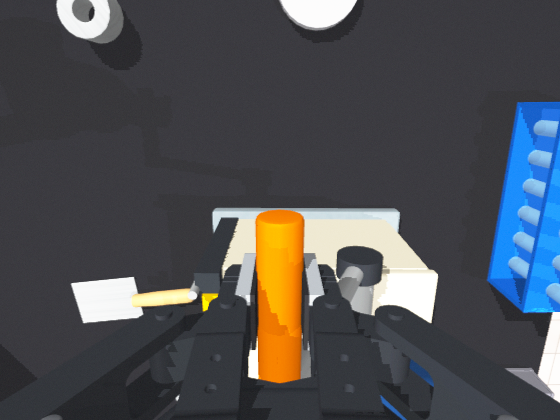

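The pinch is centred on the handle, at (280,260). Now I'll pull along the arc.

Call:
{"op": "apply_moves", "data": {
  "rows": [
    [0,-0.4,0.2,0,0,0],
    [0,-0.8,0.4,0,0,0],
    [0,-1.2,0.6,0,0,0],
    [0,-1.6,0.85,0,0,0],
    [0,-2.0,1.1,0,0,0],
    [0,-2.35,1.35,0,0,0],
    [0,-2.7,1.6,0,0,0],
    [0,-3.05,1.9,0,0,0],
    [0,-3.4,2.2,0,0,0],
    [0,-3.75,2.5,0,0,0],
    [0,-4.1,2.8,0,0,0],
    [0,-4.4,3.1,0,0,0]
  ]
}}

```text
t: 4.5
tool_pos: [0.5713, 0.1769, 0.2786]
tool_rot: [2.235, 2.199, 0.01]
contact_force: [6.5, -0.4, 7.2]
opening: 0.0169
```

```bash
python3 - <<'E'
from h import *
st()
E
```

```text
t 4.5 tcp [0.5713 0.1769 0.2786] ty [ 1.    -0.016  0.009] tz [ 0.009  0.    -1.   ] F [ 6.5 -0.4  7.2] op 0.0169 q [ 0.18 -0.04  1.63 -0.    1.55  0.19]
```

Call:
{"op": "apply_moves", "data": {
  "rows": [
    [0,-0.4,0.4,0,0,0],
    [0,-0.85,0.95,0,0,0],
    [0,-1.15,1.3,0,0,0],
    [0,-1.45,1.65,0,0,0],
    [0,-1.7,2.0,0,0,0],
    [0,-1.95,2.35,0,0,0],
    [0,-2.2,2.75,0,0,0],
    [0,-2.45,3.1,0,0,0],
    [0,-2.65,3.5,0,0,0],
    [0,-2.85,3.9,0,0,0],
    [0,-3.05,4.3,0,0,0],
    [0,-3.25,4.7,0,0,0],
    [0,-3.45,5.15,0,0,0],
    [0,-3.6,5.55,0,0,0],
    [0,-3.75,6.0,0,0,0],
    [0,-3.9,6.4,0,0,0],
    [0,-4.0,6.8,0,0,0],
    [0,-4.1,7.2,0,0,0]
  ]
}}

```text
t: 6.3
tool_pos: [0.5327, 0.1777, 0.2099]
tool_rot: [2.232, 2.196, 0.017]
contact_force: [-2.0, -1.3, 12.1]
opening: 0.0166
```

```bash
python3 - <<'E'
from h import *
st();im=ctrl.get_image("side");cv2.imwrite("pics/e.png",cv2.resize(im["color"][130:290,220:390],None,fx=4,fy=3.7))
E
```

```text
t 6.3 tcp [0.5327 0.1777 0.2099] ty [ 1.    -0.016  0.015] tz [ 0.015  0.001 -1.   ] F [-2.  -1.3 12.1] op 0.0166 q [ 0.19 -0.09  1.79 -0.    1.43  0.21]
```

View pics/e.png

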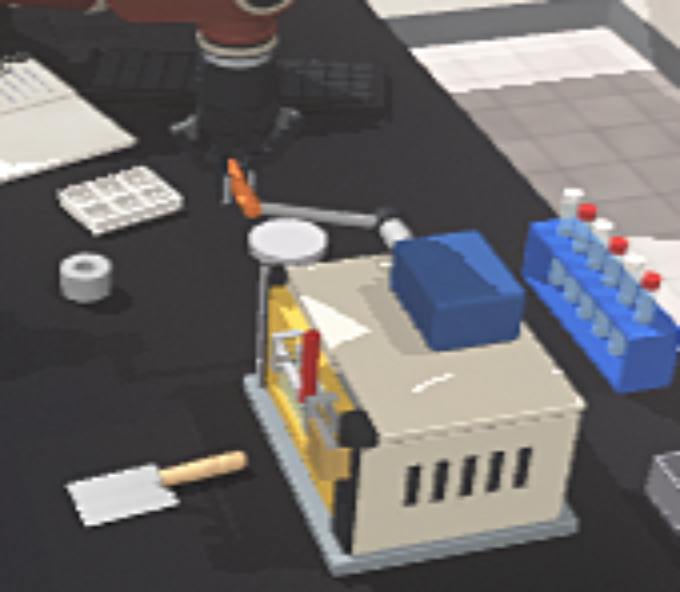

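Call:
{"op": "apply_moves", "data": {
  "rows": [
    [0,0,0.3,0,0,0],
    [0,-0.05,0.6,0,0,0],
    [0,-0.05,0.8,0,0,0]
  ]
}}

```text
t: 6.65
tool_pos: [0.531, 0.1777, 0.2033]
tool_rot: [2.233, 2.198, 0.014]
contact_force: [-11.2, -1.3, 14.8]
opening: 0.0168
```

Call:
{"op": "apply_moves", "data": {
  "rows": [
    [0,0,0.3,0,0,0],
    [0,0,0.3,0,0,0]
  ]
}}

```text
t: 6.85
tool_pos: [0.5308, 0.1777, 0.2027]
tool_rot: [2.232, 2.197, 0.015]
contact_force: [-8.1, -2.1, 13.2]
opening: 0.0166
```

Call:
{"op": "apply_moves", "data": {
  "rows": [
    [0,0,0.5,0,0,0],
    [0,0,0.8,0,0,0],
    [0,0,0.8,0,0,0]
  ]
}}

```text
t: 7.15
tool_pos: [0.5304, 0.1778, 0.2004]
tool_rot: [2.232, 2.198, 0.014]
contact_force: [-15.5, -2.8, 26.2]
opening: 0.017
```

```bash
python3 - <<'E'
from h import *
st();S=ctrl.get_image("scene");D=ctrl.get_image("side")
for im in(S,D): print(proj(im,np.array([.531,.21,.225])))
cv2.imwrite("pics/f.png",np.hstack([cv2.resize(im["color"][y:y+90,x:x+100],None,fx=4,fy=4) for im,x,y in((S,290,170),(D,240,140))]))
E
```

```text
t 7.15 tcp [0.5304 0.1778 0.2004] ty [ 1.    -0.015  0.013] tz [ 0.013 -0.    -1.   ] F [-15.5  -2.8  26.2] op 0.017 q [ 0.19 -0.09  1.81 -0.    1.41  0.21]
[353.92988315 208.98672616]
[275.6447771  175.89477842]
```

View pics/f.png

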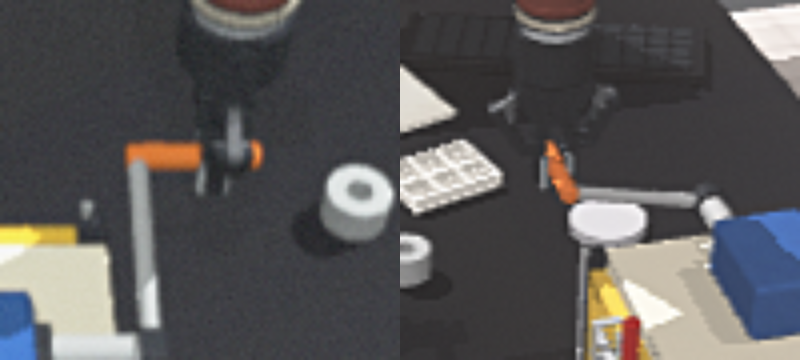

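Stop reached: down force rose to 26 N against a spring of about 9 N, and the handle is at its 225 mm position. Easing back at about 0.3 rad/s.

Call:
{"op": "apply_moves", "data": {
  "rows": [
    [0,0,-0.3,0,0,0],
    [0,0.1,-0.7,0,0,0],
    [0,0.25,-1.1,0,0,0],
    [0,0.4,-1.5,0,0,0],
    [0,0.55,-1.9,0,0,0],
    [0,0.7,-2.3,0,0,0],
    [0,0.85,-2.7,0,0,0],
    [0,1.05,-3.1,0,0,0],
    [0,1.25,-3.5,0,0,0],
    [0,1.45,-3.9,0,0,0],
    [0,1.7,-4.3,0,0,0],
    [0,1.95,-4.7,0,0,0],
    [0,2.2,-5.1,0,0,0],
    [0,2.45,-5.45,0,0,0],
    [0,2.7,-5.8,0,0,0],
    [0,3.0,-6.15,0,0,0],
    [0,3.3,-6.5,0,0,0]
  ]
}}

```text
t: 8.95
tool_pos: [0.5631, 0.177, 0.2617]
tool_rot: [2.233, 2.198, 0.012]
contact_force: [12.8, 0.2, -7.0]
opening: 0.017
```

```bash
python3 - <<'E'
from h import *
st(); rows([(.6126,.1761,.3069,-.018)])
E
```

```text
t 8.95 tcp [0.5631 0.177  0.2617] ty [ 1.    -0.016  0.012] tz [ 0.012 -0.001 -1.   ] F [12.8  0.2 -7. ] op 0.017 q [ 0.18 -0.05  1.67 -0.    1.52  0.2 ]
[-0.02, 5.01, -4.47] [0.13, 0.01, 0.03]
```

Call:
{"op": "apply_moves", "data": {
  "rows": [
    [0,0.4,-0.2,0,0,0],
    [0,0.75,-0.6,0,0,0],
    [0,1.1,-0.9,0,0,0],
    [0,1.4,-1.2,0,0,0],
    [0,1.75,-1.5,0,0,0],
    [0,2.1,-1.8,0,0,0],
    [0,2.45,-2.1,0,0,0],
    [0,2.8,-2.35,0,0,0],
    [0,3.15,-2.6,0,0,0],
    [0,3.5,-2.85,0,0,0],
    [0,3.9,-3.1,0,0,0],
    [0,4.25,-3.3,0,0,0]
  ]
}}

```text
t: 10.15
tool_pos: [0.6035, 0.1764, 0.2949]
tool_rot: [2.235, 2.201, 0.005]
contact_force: [-3.0, -1.7, 5.3]
opening: 0.0164
```

```bash
python3 - <<'E'
from h import *
st(); rows([(.6126,.1761,.3069,-.018)])
S=ctrl.get_image("scene");D=ctrl.get_image("side")
for im in(S,D): print(proj(im,np.array([.6135,.12,.327])))
cv2.imwrite("pics/g.png",np.hstack([cv2.resize(im["color"][y:y+90,x:x+100],None,fx=4,fy=4) for im,x,y in((S,290,170),(D,240,130))]))
E
```

```text
t 10.15 tcp [0.6035 0.1764 0.2949] ty [ 1.    -0.015  0.006] tz [ 0.006 -0.001 -1.   ] F [-3.  -1.7  5.3] op 0.0164 q [ 0.17  0.03  1.53 -0.    1.57  0.18]
[-0.01, 0.92, -1.2] [0.07, 0.01, 0.03]
[329.04103002 208.2582214 ]
[303.90608176 161.78657001]
```

View pics/g.png

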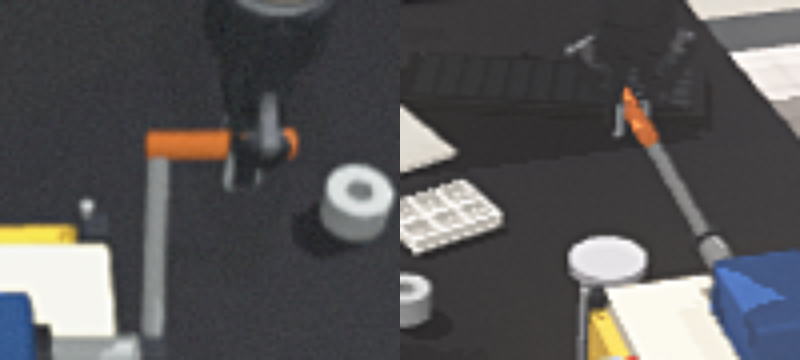

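Remaining ≈0.06 rad; the spring force points up and −x. Continuing slowly to rest.

Call:
{"op": "apply_moves", "data": {
  "rows": [
    [0,0.3,-0.2,0,0,0],
    [0,0.6,-0.4,0,0,0],
    [0,0.9,-0.55,0,0,0],
    [0,1.1,-0.7,0,0,0],
    [0,1.3,-0.8,0,0,0],
    [0,1.3,-0.8,0,0,0]
  ]
}}

```text
t: 10.85
tool_pos: [0.6128, 0.1762, 0.3004]
tool_rot: [-2.236, -2.202, 0.01]
contact_force: [-16.2, -2.6, 1.5]
opening: 0.017
```

```bash
python3 - <<'E'
from h import *
st(); 
S=ctrl.get_image("scene");D=ctrl.get_image("side")
import pickle;S0,D0=pickle.load(open("a.pkl","rb"))
cv2.imwrite("pics/i.png",np.vstack([np.hstack([cv2.resize(im["color"][y:y+70,x:x+100],None,fx=4,fy=4) for im,x,y in((a,290,180),(b,260,140))]) for a,b in((S0,D0),(S,D))]))
E
```

```text
t 10.85 tcp [0.6128 0.1762 0.3004] ty [ 1.    -0.015 -0.007] tz [-0.007 -0.002 -1.   ] F [-16.2  -2.6   1.5] op 0.017 q [ 0.16  0.06  1.5  -0.    1.6   0.18]
```

View pics/i.png

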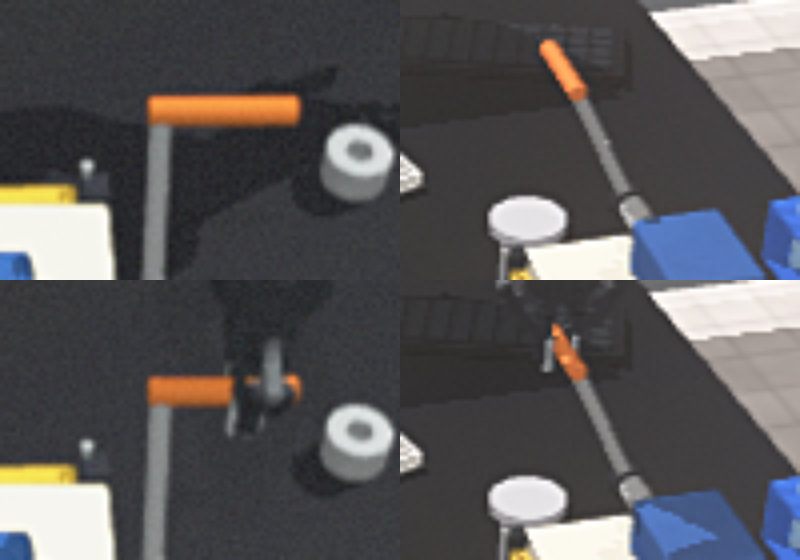

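Lever matches its starting position in both views, and the rest stop is felt at 16 N. Releasing now, then rising.

Call:
{"op": "apply_moves", "data": {
  "rows": [
    [0,-0.2,0,0,0,0],
    [0,-0.2,0,0,0,0],
    [0,-0.2,0,0,0,0],
    [0,-0.2,0,0,0,0],
    [0,-0.2,0,0,0,0],
    [0,-0.2,0,0,0,0],
    [0,0,-4,0,0,0],
    [0,0,-8,0,0,0],
    [0,0,-9,0,0,0]
  ],
  "grip": 0
}}

```text
t: 11.85
tool_pos: [0.6148, 0.1766, 0.3969]
tool_rot: [2.236, 2.203, 0.002]
contact_force: [-0.9, 0.8, 1.1]
opening: 0.0855
```

```bash
python3 - <<'E'
from h import *
st(); S=ctrl.get_image("scene")
m,s_,c=blob(mask(S,5,18,150,120,(315,195,380,225)));print(s_,c)
rows([(.5185,-.093,.32,-.022)])
E
```

```text
t 11.85 tcp [0.6148 0.1766 0.3969] ty [ 1.    -0.015  0.003] tz [ 0.003 -0.001 -1.   ] F [-0.9  0.8  1.1] op 0.0855 q [ 0.16  0.04  1.35 -0.    1.74  0.18]
[327 204  38   7 260] [345.62307692 206.97692308]
[-27.09, -9.25, 7.67] [0.03, 0.01, 0.08]
```

Call:
{"op": "apply_moves", "data": {
  "rows": [
    [-5,-2,0,0,0,0],
    [-10,-4,0,0,0,0],
    [-14,-6,1,0,0,0],
    [-19,-8,4,0,0,0],
    [-23,-9.2,7,0,0,0.1],
    [-27,-9.2,7.7,0,0,0.1],
    [-27,-9.2,7.7,0,0,0.1],
    [-27,-9.2,7.7,0,0,0.1]
  ]
}}

```text
t: 12.7
tool_pos: [0.5182, -0.0929, 0.3178]
tool_rot: [-2.25, -2.192, -0.001]
contact_force: [0.5, 0.7, -0.7]
opening: 0.0854
```

```bash
python3 - <<'E'
from h import *
st(); im=ctrl.get_image("wrist");cv2.imwrite("pics/j.png",im["color"])
print(proj(im,np.array([.5185,-.093,.23])))
E
```

```text
t 12.7 tcp [ 0.5182 -0.0929  0.3178] ty [ 1.    -0.026  0.   ] tz [ 0.     0.001 -1.   ] F [ 0.5  0.7 -0.7] op 0.0854 q [-0.32 -0.22  1.73  0.    1.63 -0.29]
[279.63167278 213.14652759]
```

View pics/j.png

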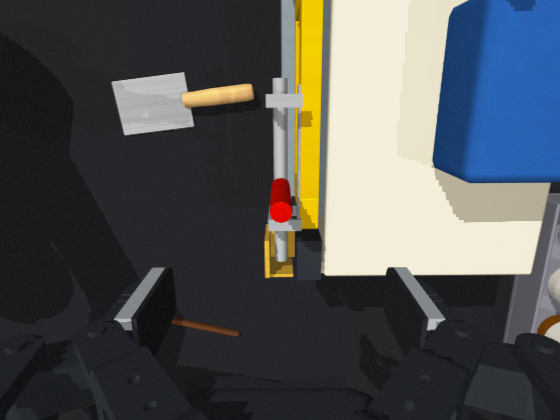

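Call:
{"op": "apply_moves", "data": {
  "rows": [
    [0,0.1,4,0,0,0],
    [0,0.1,8,0,0,0],
    [0,0.1,11,0,0,0],
    [0,0.1,12.3,0,0,0],
    [0,0.1,12.8,0,0,0],
    [0,0.1,12.8,0,0,0]
  ]
}}

```text
t: 13.35
tool_pos: [0.5208, -0.0914, 0.1919]
tool_rot: [2.246, 2.194, 0.003]
contact_force: [-0.0, 0.4, 0.9]
opening: 0.0851
```

Call:
{"op": "apply_moves", "data": {
  "rows": [
    [0,0,0,0,0,0],
    [0,0,0,0,0,0],
    [0,0,0,0,0,0],
    [0,0,0,0,0,0],
    [0,0,0,0,0,0],
    [0,0,0,0,0,0],
    [0,0,0,0,0,0],
    [0,0,0,0,0,0]
  ],
  "grip": 1,
  "squeeze": 50
}}

```text
t: 14.15
tool_pos: [0.5199, -0.0915, 0.1927]
tool_rot: [2.247, 2.195, 0.0]
contact_force: [-5.2, 0.7, 4.0]
opening: 0.0149
```

```bash
python3 - <<'E'
from h import *
st(); im=ctrl.get_image("wrist");cv2.imwrite("pics/k.png",im["color"])
E
```

```text
t 14.15 tcp [ 0.5199 -0.0915  0.1927] ty [ 1.    -0.023  0.   ] tz [ 0. -0. -1.] F [-5.2  0.7  4. ] op 0.0149 q [-0.32 -0.15  1.88 -0.    1.42 -0.29]
```

View pics/k.png

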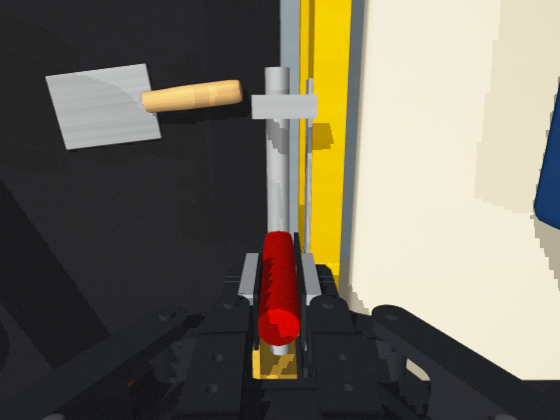

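Knob is pinched between the pads at (280,290). Lifting by about 11 mm.

Call:
{"op": "apply_moves", "data": {
  "rows": [
    [0,0,-0.3,0,0,0],
    [0,0,-0.6,0,0,0],
    [0,0,-0.9,0,0,0],
    [0,0,-1.1,0,0,0],
    [0,0,-1.2,0,0,0],
    [0,0,-1.2,0,0,0]
  ]
}}

```text
t: 14.8
tool_pos: [0.5195, -0.0915, 0.2045]
tool_rot: [-2.247, -2.195, 0.001]
contact_force: [-1.7, -0.1, -3.4]
opening: 0.0147
```

```bash
python3 - <<'E'
from h import *
st(); S=ctrl.get_image("scene");D=ctrl.get_image("side")
cv2.imwrite("pics/l.png",np.hstack([cv2.resize(im["color"][y:y+90,x:x+100],None,fx=4,fy=4) for im,x,y in((S,200,170),(D,270,190))]))
im=ctrl.get_image("wrist");cv2.imwrite("pics/m.png",im["color"])
E
```

```text
t 14.8 tcp [ 0.5195 -0.0915  0.2045] ty [ 1.    -0.023 -0.001] tz [-0.001 -0.    -1.   ] F [-1.7 -0.1 -3.4] op 0.0147 q [-0.32 -0.16  1.87 -0.    1.44 -0.29]
```

View pics/l.png

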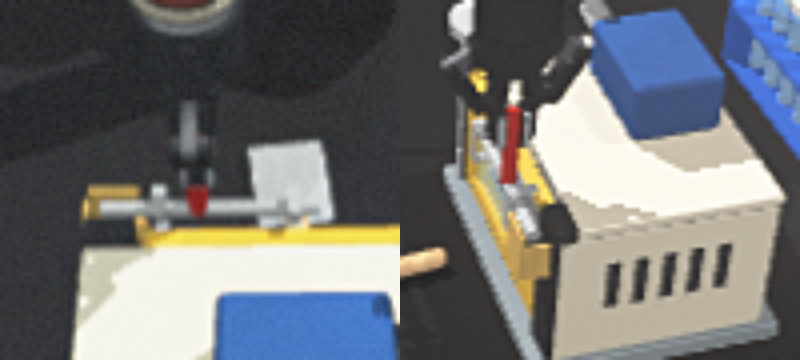

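View pics/m.png

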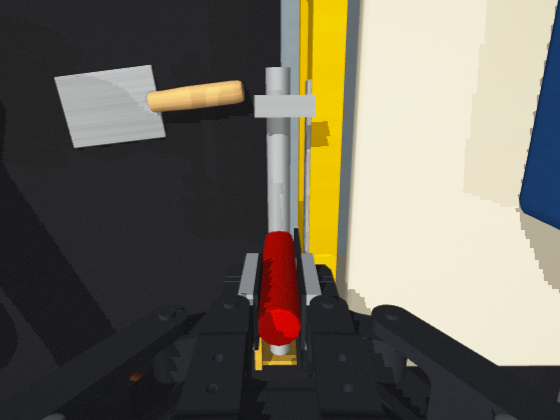

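Call:
{"op": "apply_moves", "data": {
  "rows": [
    [0.3,0,0,0,0,0],
    [0.6,0,0,0,0,0],
    [0.9,0,0,0,0,0],
    [1.2,0,0,0,0,0],
    [1.5,0,0,0,0,0],
    [1.8,0,0,0,0,0]
  ]
}}

```text
t: 15.55
tool_pos: [0.5199, -0.0731, 0.2043]
tool_rot: [-2.247, -2.195, 0.001]
contact_force: [-2.8, -1.7, -2.9]
opening: 0.0149
```

Past the lip with only 1.7 N. Continuing to draw to about 42 mm.

Call:
{"op": "apply_moves", "data": {
  "rows": [
    [0.3,0,0,0,0,0],
    [0.6,0,0,0,0,0],
    [0.9,0,0,0,0,0],
    [1.2,0,0,0,0,0],
    [1.5,0,0,0,0,0],
    [1.8,0,0,0,0,0],
    [2.1,0,0,0,0,0],
    [2.3,0,0,0,0,0],
    [2.3,0,0,0,0,0]
  ]
}}

```text
t: 16.45
tool_pos: [0.5204, -0.0497, 0.2043]
tool_rot: [-2.246, -2.195, 0.001]
contact_force: [-2.9, 0.0, -2.9]
opening: 0.0149
```

```bash
python3 - <<'E'
from h import *
st(); S=ctrl.get_image("scene");D=ctrl.get_image("side")
cv2.imwrite("pics/n.png",np.hstack([cv2.resize(im["color"][y:y+90,x:x+100],None,fx=4,fy=4) for im,x,y in((S,200,170),(D,270,190))]))
E
```

```text
t 16.45 tcp [ 0.5204 -0.0497  0.2043] ty [ 1.    -0.023 -0.001] tz [-0.001  0.001 -1.   ] F [-2.9  0.  -2.9] op 0.0149 q [-0.24 -0.18  1.88  0.    1.44 -0.21]
```

View pics/n.png

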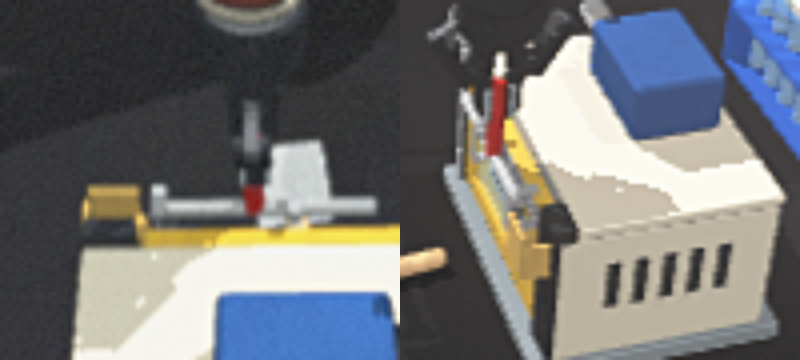

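Scene view: bolt end (at crop (158,190)) is clear of the keeper (crop (115,195)). Computing the swing arc.

```bash
python3 - <<'E'
import numpy as np
r=.136
for f in np.arange(0,.47,.04): print(round(f,2),"tx",round(100*(-r*(np.cos(f)-1)+.025*np.sin(f)),2),"ty",round(100*(-r*np.sin(f)-.025*(np.cos(f)-1)),2),"rz",round(np.degrees(f)/5,2))
E
```

```text
0.0 tx 0.0 ty -0.0 rz 0.0
0.04 tx 0.11 ty -0.54 rz 0.46
0.08 tx 0.24 ty -1.08 rz 0.92
0.12 tx 0.4 ty -1.61 rz 1.38
0.16 tx 0.57 ty -2.13 rz 1.83
0.2 tx 0.77 ty -2.65 rz 2.29
0.24 tx 0.98 ty -3.16 rz 2.75
0.28 tx 1.22 ty -3.66 rz 3.21
0.32 tx 1.48 ty -4.15 rz 3.67
0.36 tx 1.75 ty -4.63 rz 4.13
0.4 tx 2.05 ty -5.1 rz 4.58
0.44 tx 2.36 ty -5.55 rz 5.04
```

Call:
{"op": "apply_moves", "data": {
  "rows": [
    [0.05,-0.25,0,0,0,0.2],
    [0.1,-0.55,0,0,0,0.5],
    [0.15,-0.8,0,0,0,0.7],
    [0.25,-1.1,0,0,0,0.9],
    [0.3,-1.35,0,0,0,1.1],
    [0.4,-1.6,0,0,0,1.4],
    [0.5,-1.85,0,0,0,1.6],
    [0.55,-2.15,0,0,0,1.8]
  ]
}}

```text
t: 17.35
tool_pos: [0.4991, -0.0437, 0.2045]
tool_rot: [-2.413, -2.01, -0.001]
contact_force: [6.2, -0.2, -2.9]
opening: 0.0143
```

```bash
python3 - <<'E'
from h import *
st(); S=ctrl.get_image("scene");D=ctrl.get_image("side")
cv2.imwrite("pics/o.png",np.hstack([cv2.resize(im["color"][y:y+90,x:x+100],None,fx=4,fy=4) for im,x,y in((S,200,170),(D,270,190))]))
E
```

```text
t 17.35 tcp [ 0.4991 -0.0437  0.2045] ty [ 0.984 -0.181 -0.   ] tz [ 0.     0.001 -1.   ] F [ 6.2 -0.2 -2.9] op 0.0143 q [-0.24 -0.23  1.92  0.    1.45 -0.05]
```

View pics/o.png

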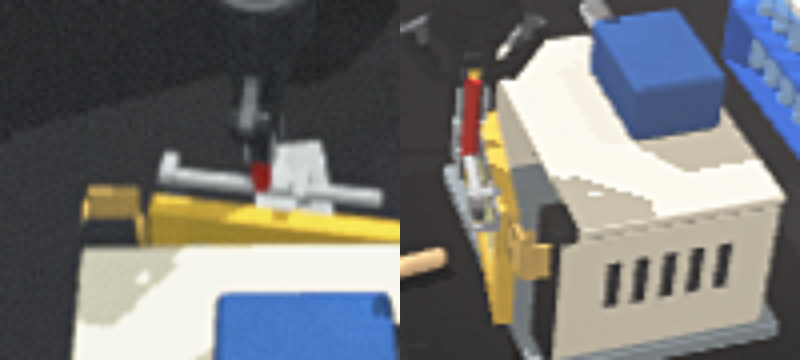

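Call:
{"op": "apply_moves", "data": {
  "rows": [
    [0.05,-0.25,0,0,0,0.2],
    [0.1,-0.55,0,0,0,0.5],
    [0.15,-0.8,0,0,0,0.7],
    [0.25,-1.1,0,0,0,0.9],
    [0.3,-1.35,0,0,0,1.1],
    [0.4,-1.6,0,0,0,1.4],
    [0.5,-1.85,0,0,0,1.6],
    [0.55,-2.15,0,0,0,1.8],
    [0.75,-2.65,0,0,0,2.3],
    [0.9,-2.9,0,0,0,2.5],
    [1.0,-3.15,0,0,0,2.7],
    [1.1,-3.4,0,0,0,3.0],
    [1.25,-3.7,0,0,0,3.2],
    [1.25,-3.7,0,0,0,3.2],
    [1.25,-3.7,0,0,0,3.2]
  ]
}}

```text
t: 18.95
tool_pos: [0.4651, -0.0251, 0.2046]
tool_rot: [2.669, 1.656, 0.001]
contact_force: [5.7, -2.2, -3.0]
opening: 0.0145
```

```bash
python3 - <<'E'
from h import *
st(); S=ctrl.get_image("scene");D=ctrl.get_image("side")
cv2.imwrite("pics/p1.png",cv2.resize(S["color"][165:265,195:345],None,fx=5,fy=5,interpolation=cv2.INTER_CUBIC))
cv2.imwrite("pics/p2.png",cv2.resize(D["color"][170:290,240:390],None,fx=5,fy=5,interpolation=cv2.INTER_CUBIC))
E
```

```text
t 18.95 tcp [ 0.4651 -0.0251  0.2046] ty [ 0.896 -0.444  0.001] tz [ 0.001 -0.    -1.   ] F [ 5.7 -2.2 -3. ] op 0.0145 q [-0.21 -0.33  2.   -0.    1.47  0.25]
```

View pics/p1.png

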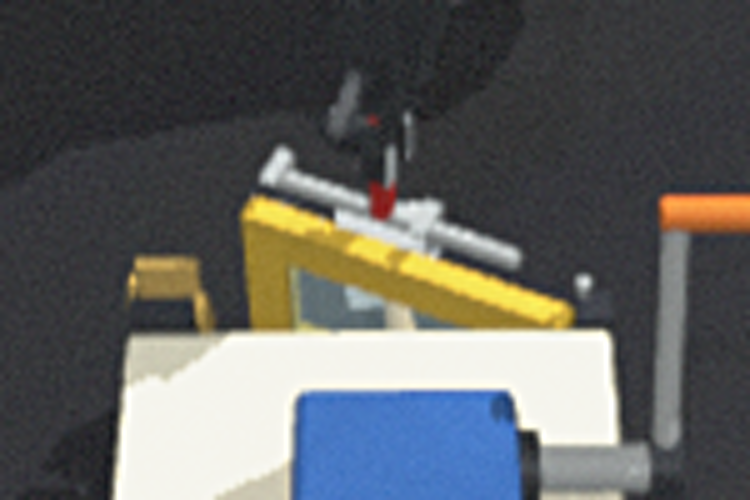

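View pics/p2.png

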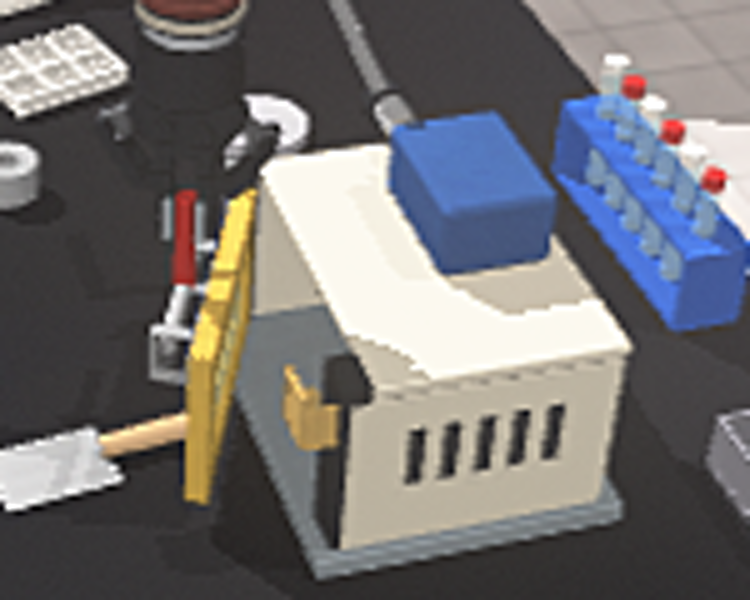

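```bash
python3 - <<'E'
from h import *
import pickle;S0,D0=pickle.load(open("a.pkl","rb"))
st(); S=ctrl.get_image("scene");D=ctrl.get_image("side")
s=lambda x,y:(195+x/5-.4,165+y/5-.4); d=lambda x,y:(240+x/5-.4,170+y/5-.4)
for nm,(a,b) in {"front edge":((262,197),(574,302)),"back edge":((243,215),(560,325))}.items():
    A,B=[plane(S,s(*p),.158) for p in(a,b)]; v=A-B; print(nm,A.round(4),B.round(4),"len",np.linalg.norm(v).round(4),"ang",(np.arctan2(-v[0],-v[1])-(-.022)).round(3))
print("tri free edge top", tri(S,s(250,205),D,d(202,350)))
A,B=[plane(D,d(*p),.158) for p in((190,350),(245,198))]; v=A-B; print("side",A.round(4),B.round(4),"ang",(np.arctan2(-v[0],-v[1])+.022).round(3))
f=.444
print("spat end (init, z=.01)",plane(D0,(281,253),.01).round(4))
df=cv2.absdiff(D["color"],D0["color"]).max(2); print("diff spat blade",df[255:275,236:265].mean(), "handle", df[250:262,266:275].mean())
df2=df.copy(); cv2.imwrite("pics/q.png",df)
E
```

```text
t 19.05 tcp [ 0.4651 -0.0251  0.2046] ty [ 0.896 -0.444  0.001] tz [ 0.001 -0.    -1.   ] F [ 4.8 -2.1 -3.6] op 0.0149 q [-0.21 -0.33  2.   -0.    1.47  0.25]
front edge [ 0.4439 -0.101   0.158 ] [0.5326 0.0857 0.158 ] len 0.2067 ang 0.466
back edge [ 0.4583 -0.1125  0.158 ] [0.5496 0.0761 0.158 ] len 0.2095 ang 0.473
tri free edge top (array([ 0.45549861, -0.10720425,  0.16520456]), array([0.3, 0.3]))
side [ 0.4496 -0.0956  0.158 ] [0.542  0.0665 0.158 ] ang 0.54
spat end (init, z=.01) [ 0.4921 -0.0087  0.01  ]
diff spat blade 35.71896551724138 handle 8.657407407407407
```

View pics/q.png

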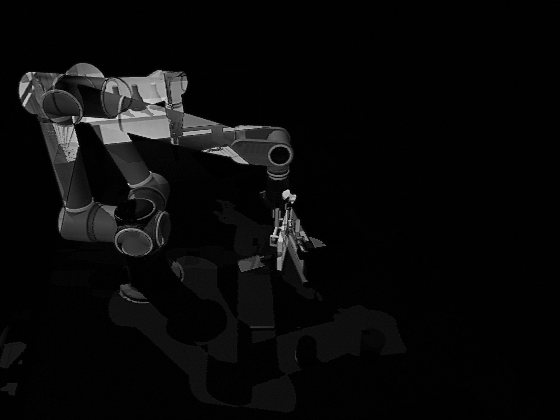

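```bash
python3 - <<'E'
from h import *
import pickle;S0,D0=pickle.load(open("a.pkl","rb"))
D=ctrl.get_image("side");S=ctrl.get_image("scene")
cv2.imwrite("pics/r.png",np.vstack([np.hstack([cv2.resize(i["color"][235:285,230:300],None,fx=5,fy=5) for i in(D0,D)]),np.hstack([cv2.resize(i["color"][180:235,230:300][:50],None,fx=5,fy=5) for i in(S0,S)])]))
st()
m,s_,c=blob(mask(S,5,18,150,100,(315,195,380,225)));print(s_,c)
E
```

```text
t 19.25 tcp [ 0.4651 -0.0251  0.2046] ty [ 0.896 -0.444  0.001] tz [ 0.001 -0.    -1.   ] F [ 5.4 -2.5 -3.4] op 0.0144 q [-0.21 -0.33  2.   -0.    1.47  0.25]
[327 204  38   7 261] [345.55172414 206.98850575]
```

View pics/r.png

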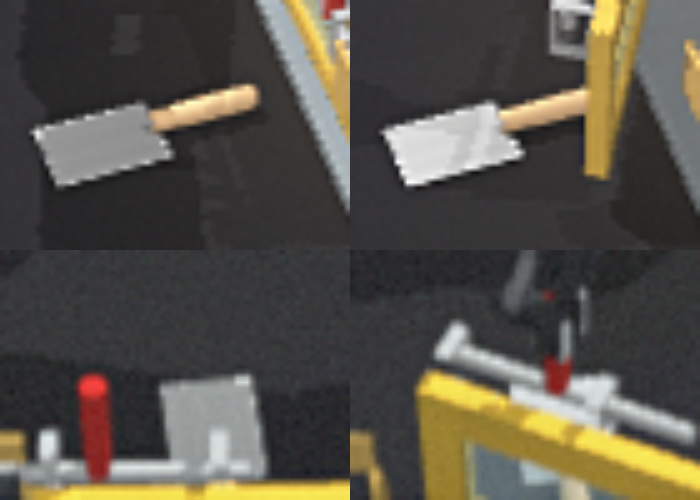

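The spatula, the other bystanders and the lever have not moved. The gate is steady at about 0.43 rad, so I'm handing in.

Call:
{"op": "apply_moves", "data": {
  "rows": [
    [0,0,0,0,0,0],
    [0,0,0,0,0,0],
    [0,0,0,0,0,0]
  ]
}}

```text
t: 19.55
tool_pos: [0.4655, -0.0255, 0.2048]
tool_rot: [2.668, 1.655, 0.001]
contact_force: [5.7, -1.4, -3.1]
opening: 0.0148
```

```bash
python3 - <<'E'
from h import *
st(); print(ctrl.finish_job())
E
```

```text
t 19.55 tcp [ 0.4655 -0.0255  0.2048] ty [ 0.896 -0.444  0.002] tz [ 0.002 -0.001 -1.   ] F [ 5.7 -1.4 -3.1] op 0.0148 q [-0.21 -0.33  2.   -0.    1.47  0.25]
the job is handed in; nothing more can be done
None
```

The pellet is pressed and the guard gate is held open about 90 mm. The job was handed in at 19.6 s, with no verdict reported.

- **Lever:** I pulled it down to its stop, where the down force rose to 26 N against a spring of about 9 N. I then eased it back at about 0.3 rad/s while still gripping it. Its position afterwards matches the first picture.
- **Bolt:** I lifted it 11.8 mm and drew it about 42 mm. The pull at the two points I checked was under 2 N, so it was not forced.
- **Gate:** I swung it open and am holding it by the knob, which reads a steady 5 to 6 N. The tool has stayed within about 0.6 mm.
- **Bystanders:** The spatula's position is unchanged under the gate, and a side-view comparison with the first picture showed nothing else moved, only the arm, gate and shadows.

**Disagreements in the last checks:**
- **Gate angle:** The scene camera gave 0.42 to 0.43 rad and the knob's travel about 0.44. A coarse side-view estimate gave 0.50, which I trusted least because it used a short edge.
- **Handle grip:** The handle seems to have slipped about 5 mm up in the pads at the stop, adding up to about 15 N of sideways force on the way back, but it never came loose.

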